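# Free the sagging gate bolt of the dishwasher-tablet rack

## Robot

A 7-joint arm with a two-finger parallel gripper is mounted at the origin on the work surface. World frame = base frame: x ahead of the robot, y to its left, z up, the work surface at z = 0. Lengths are in m, angles in rad, forces in N, time in s.
With the tool pointing down it reaches from about 0.425 to 0.875 m from the base axis. Payload 8.4 kg.
Tool frame: the origin (TCP) lies at the centre of the arm's flange, where the gripper is bolted on; the fingertips stand 182 mm ahead of it and the grasp point (between the pads) lies 164 mm ahead of it; z points along the fingers, y is the direction in which the jaws open and shut (so a half turn about z gives the same grasp; the last joint's range is limited). The gripper opens to 87 mm and grips with 3 to 60 N. Pads are 19 mm wide; open, the fingers measure 117 mm over their backs; the gripper's body (75 mm by 190 mm) begins 51 mm behind the grasp point.
Start: joints at [1.216, 0.333, 0.04, 1.465, -0.013, 1.343, -0.059], TCP at [0.164, -0.629, 0.405] pointing down, gripper open.
Joint ranges: [-2.58, 2.58], [-0.38, 2.09], [-1.3, 1.39], [0.25, 2.4], [-1.5, 4.64], [0.08, 2.09], [-2.65, 2.65]. Speed limits (rad/s): [2.22, 2.22, 2.79, 2.79, 3.14, 3.14, 3.14].

## Interface

Orientations are given as a rotation vector (axis times angle).
In Python, from rig import robot, eyes, find_in, outline_of, mark_of gives the robot as it stands.
- The arm moves only by the tool drive_tool, never from a script. Its argument "steps" is a list of rows, each a list of 3 entries, a list of its own where there are three numbers: the opening, from 0 (shut) to 1 (fully open), then the shift along the world's x, y, z as a fraction of full scale, then the turn about the world's z as a fraction of full scale. A call has 1 to 20 rows; each row is the pose to reach, as a shift and turn from the pose commanded when the call began, turning the shorter way round; what a row does not reach only later rows make up. Full scale, the value 1, is 500 mm for a shift and 180 degrees for a turn. A row lasts 1/10 s, in which the tool goes at most 50 mm and 8.59 degrees, less where a joint would pass 70% of its speed; a pose out of reach is approached as far as the arm can. A call with a number of a shift or a turn outside -1 to 1 is refused whole. A call with a gripper value outside its range is refused whole. The fingers move at their own pace and stop on an object; "grip_force" is the grip in N (left out, the last holds). Time passes only in rows, so rows that repeat a pose let the fingers close. It gives the time, the measured TCP pose, the force and the opening at its end, in the units of the state.
- robot.get_state(): the state, without advancing time (a new reading comes with each control period).
- eyes.camera(name): name is "scene" or "top" or "wrist"; returns (picture, depth): 420x560x3 uint8, blue, green, red; 420x560 float32, m along the optical axis (not along the pixel's ray), 0 where there is no reading.
- eyes.camera_info(name): a dict with "fov_y" (degrees; the focal length in pixels is half the picture's height over the tangent of half this angle, whatever the lens; pixels are square), "cx", "cy" (the principal point, pixels), "R" (3x3) and "t" (3): a world point X has camera coordinates R X + t. Camera axes: x right, y down, z forward; pixel columns grow to the right and rows downward; lengths in m; the calibration is good to about 2 mm. A picture is of the moment at which its call begins: read the wrist's pose just before it. camera_info takes no time and is no camera call; for the wrist camera it gives the pose at the moment of the call.
- robot.sign_off(): hands the job in, once; it reports no verdict.
Trained networks look in the newest picture that a camera, given by its name, has taken for a name from the list of things; names that differ only in an ending like _2 or _b are one class to them, and where a whole thing is asked for, a point or a joint stands for the part that bears it (a point fixed in the world has none). Each returns a list of dicts, best first, with "p" (0 to 1); they miss things now and then, are a little off and sometimes report something else, mostly with a low value. They report only what shows in the picture. A call takes as long as a camera call. They do not tell look-alikes from the thing itself.
- find_in(camera, target): "position" ([x, y, z] in m, in world coordinates, good to about 4 mm: the middle of the surface that is visible of it).
- outline_of(camera, target): "region" (420x560 bool, what is visible of it).
- mark_of(camera, target): "position" ([x, y, z] in m, in world coordinates, good to about 4 mm: a listed point, or the origin of a listed thing).
The state is a dict: "clock": time; "joint_positions": joint angles; "qd": joint speeds; "joint_efforts": joint torques, N m; "ee_pos": TCP position; "tcp_rot": TCP orientation; "force": force on the tool from outside, world axes, zero at the start; "moment": the same for the moment, N m; "grip_width": opening from 0.0 (shut) to 1.0 (fully open).
Only numpy, scipy, OpenCV 4.12 (cv2) and the standard library are available. Lean on these libraries where they do the work, as an engineer would, in place of code of your own. Each camera call takes 0.05 s, during which the arm holds its last target. There are 200 camera calls.

## Task

The steel cylinder filter is in the way of the tablet rack's gate: first stand it upright in the clear tray and let go of it. Then take the red bolt grip, lift the sagging bolt over the keeper's bent lip while drawing it back clear of the keeper, without forcing it against the keeper, and pull the gate ajar, about 10 cm open at its free edge. Finish still holding the gate there with the bolt drawn back, since the gate springs shut, and leave the mug, bottle, bowl and tray where they stand.

Things in the scene. Friction and masses are not known exactly. Their poses are not given: they have to be found in the camera images.
- filter: loose stainless steel cylinder filter, 52 mm diameter, 95 mm tall, about 0.2 kg, standing upright in front of the gate; origin at the centre of its underside
- tray: loose clear plastic filter tray, outside 170 (own x) x 120 (own y) x 26 mm high, walls and floor 4 mm; origin at the centre of its underside, z up
- rack: white plastic stacking tier rack with blue-and-white tablets, fixed, 320 mm wide (own y), 140 mm tall; origin at the centre of its underside; own x points away from the gate into the rack, so the closed gate lies along own y at own x = -110 mm
- gate_panel: white barred gate leaf on the rack's front, 250 mm wide, 14 mm thick, top at height 140 mm, carrying the bolt; origin on the vertical hinge axis at table height; the leaf extends along its own -y and turns with the gate. Two steel bolt guides stand on it, 70 and 215 mm from the hinge axis, tops at height 187 mm
- gate_hinge (a point): point on the gate's vertical hinge axis at height 140 mm (rack frame x = -110, y = +140 mm)
- gate_edge (a point): top corner of the gate's free edge, 248 mm from the hinge axis
- gate (a joint): gate angle in rad, 0 shut, grows as the free edge swings out from the rack (towards own -x of the rack, clockwise seen from above), to 1.3; a spring of about 0.1 to 0.4 N m pulls it shut. 10 cm open at the free edge is about 0.40 rad
- bolt_knob (a point): centre of the top face of the bolt's red upright grip post, 16 mm diameter, standing 53 mm clear above the brass rod (top at height 215 mm while the bolt sags). It is 165 mm from the hinge axis with the bolt home, and moves with bolt and gate. The fingers have free room across the gate, in front of and behind the post
- keeper: bent steel keeper fixed on the rack post beyond the gate's free edge, origin under it at height 140 mm: a pocket open above, with a 40 mm tall front cheek and a green lip bent up 11 mm (top at 151 mm) on the gate's side. The bolt's brass nose hangs behind the lip, underside at 142 mm: raise the bolt 9 mm or more (aim at 13) to pass over
- bolt (a joint): bolt travel in m: 0 home in the keeper, 0.055 fully drawn towards the hinge (own +y of gate_panel); friction about 1.5 N. Nose down, it stops at the lip after about 5 mm; past 0.028 it is clear of the keeper and may sag again. It also has 18 mm of upward play in its guides, against 3 to 4.5 N of weight and spring
- mug: loose stoneware mug, 80 mm diameter, 95 mm tall, handle at own +y; origin at the centre of its underside; leave alone. Mug and tray may change sides
- bottle: loose blue rinse bottle, 64 mm diameter, 190 mm tall, origin at the centre of its underside; leave alone
- bowl: loose white bowl, 130 mm diameter, 55 mm high, origin at the centre of its underside; leave alone
Mind the look-alikes: they are no part of the job. There is more than one size of the tray; the one meant has the size given above.

How it is judged:
By the outcome, as a careful person would: the job done as asked, in the order asked, and still so for the second after the job is handed in, while the arm keeps its last pose, push and grip.
It also fails if it takes over 53 s, if anything falls off the work surface, if the arm or the gripper's body presses on something with over 40 N, if the wrist force passes 120 N, or if a joint passes its speed limit or range.

## Working session

There is one attempt and no reset: what is moved stays moved. The work goes in short steps, Python scripts to look and compute and a tool call to move; the robot and the scene stay as the last step left them, time stands still between calls to the robot, and variables do not carry over. Pictures are saved under pics/ and viewed, about 8 in all and at most 12, crops included, and the job is handed in when it is done.

Besides the shell and the picture viewer there is one more tool, called after "Request:" as name(argument=value, ...) on one line, values as JSON. drive_tool: Moves the arm, as the interface text tells. Its arguments: {"type":"object","properties":{"steps":{"type":"array"},"grip_force":{"type":"number"}},"required":["steps"]}

```bash
mkdir -p pics; ls
cat > h.py <<'E'
from rig import robot, eyes, find_in, outline_of, mark_of
import numpy as np, cv2
def f(i): return 210/np.tan(np.radians(i["fov_y"])/2)
def unproj(cam,D,u,v):
    i=eyes.camera_info(cam);d=D[v,u];c=np.array([(u-i["cx"])*d/f(i),(v-i["cy"])*d/f(i),d])
    return np.array(i["R"]).T@(c-np.array(i["t"]))
def cloud(cam,D):
    i=eyes.camera_info(cam);v,u=np.mgrid[:420,:560]
    c=np.stack([(u-i["cx"])*D/f(i),(v-i["cy"])*D/f(i),D],-1)
    return (c-np.array(i["t"]))@np.array(i["R"])
def proj(cam,X):
    i=eyes.camera_info(cam);c=np.array(i["R"])@np.array(X)+np.array(i["t"])
    return np.round([c[0]/c[2]*f(i)+i["cx"],c[1]/c[2]*f(i)+i["cy"]])
E
python3 - <<'E'
from h import *
np.set_printoptions(precision=4,suppress=True)
s=robot.get_state();print(s["clock"],s["ee_pos"],s["tcp_rot"],s["grip_width"])
for c in("scene","top"):
    p,D=eyes.camera(c);cv2.imwrite(f"pics/{c}0.png",p);np.save(f"pics/{c}0.npy",D)
    names=["filter","tray","rack","gate_panel","gate_hinge","gate_edge","bolt_knob","keeper","mug","bottle","bowl"]
    for n in names:
        for r in mark_of(c,n)[:4]: print(c,n,round(r["p"],2),np.array(r["position"]),proj(c,r["position"]))
E
```

```text
pics
0.0 [ 0.1644 -0.6287  0.4039] [-3.1143 -0.4005  0.0005] 1.0002247880457398
scene filter 0.7 [ 0.5121 -0.0511  0.0023] [278. 245.]
scene tray 0.96 [ 0.3076 -0.4183 -0.0006] [208. 182.]
scene tray 0.63 [ 0.3302  0.0957 -0.0048] [346. 227.]
scene tray 0.6 [ 0.4905 -0.3054 -0.0033] [208. 220.]
scene tray 0.51 [ 0.6766 -0.3987  0.003 ] [146. 243.]
scene rack 0.86 [ 0.7391 -0.046  -0.0048] [243. 297.]
scene gate_hinge 0.92 [0.6469 0.1016 0.1441] [311. 248.]
scene gate_hinge 0.59 [ 0.4897 -0.306  -0.0032] [208. 219.]
scene gate_edge 0.71 [ 0.6235 -0.14    0.1423] [231. 218.]
scene bolt_knob 0.93 [ 0.6279 -0.0604  0.2154] [257. 204.]
scene keeper 0.77 [ 0.6212 -0.1743  0.1402] [220. 215.]
scene mug 0.59 [ 0.4983  0.3114 -0.0016] [400. 280.]
scene bottle 0.76 [ 0.6772 -0.3985  0.0004] [146. 244.]
scene bowl 0.93 [0.6581 0.3814 0.0054] [412. 327.]
top filter 0.53 [ 0.5177 -0.0451  0.0022] [294. 223.]
top tray 0.88 [ 0.3134 -0.4171  0.0017] [406. 282.]
top tray 0.67 [ 0.4884 -0.3092  0.0017] [372. 230.]
top tray 0.61 [0.3296 0.0956 0.0002] [253. 279.]
top rack 0.89 [ 0.742  -0.0432  0.0007] [293. 158.]
top rack 0.26 [ 0.4877 -0.3093  0.0014] [372. 230.]
top gate_panel 0.66 [0.6465 0.1053 0.0029] [250. 186.]
top gate_hinge 0.86 [0.6481 0.1068 0.1385] [247. 179.]
top gate_edge 0.66 [ 0.6257 -0.1406  0.1402] [324. 185.]
top bolt_knob 0.64 [ 0.6339 -0.0592  0.2196] [299. 179.]
top keeper 0.42 [ 0.6208 -0.1708  0.1402] [334. 186.]
top mug 0.91 [0.4953 0.3144 0.004 ] [189. 231.]
top bottle 0.89 [ 0.679  -0.396  -0.0028] [395. 175.]
top bottle 0.22 [ 0.6258 -0.1412  0.1395] [324. 185.]
top bowl 0.67 [0.6583 0.3788 0.0044] [170. 184.]
top bowl 0.62 [ 0.6816 -0.3947 -0.0028] [395. 174.]
```

Run:
```python
import cv2
a=cv2.imread("pics/scene0.png");b=cv2.imread("pics/top0.png")
cv2.imwrite("pics/v1.png",cv2.resize(a[100:400,60:500],None,fx=1.8,fy=1.8,interpolation=3))
cv2.imwrite("pics/v2.png",cv2.resize(b[110:350,140:460],None,fx=2.4,fy=2.4,interpolation=3))
```

```text
(no output)
```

View pics/v1.png

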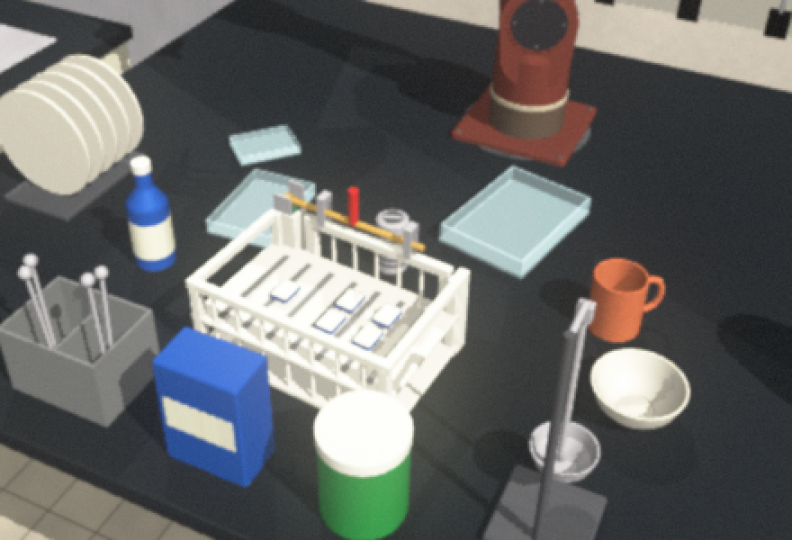

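View pics/v2.png

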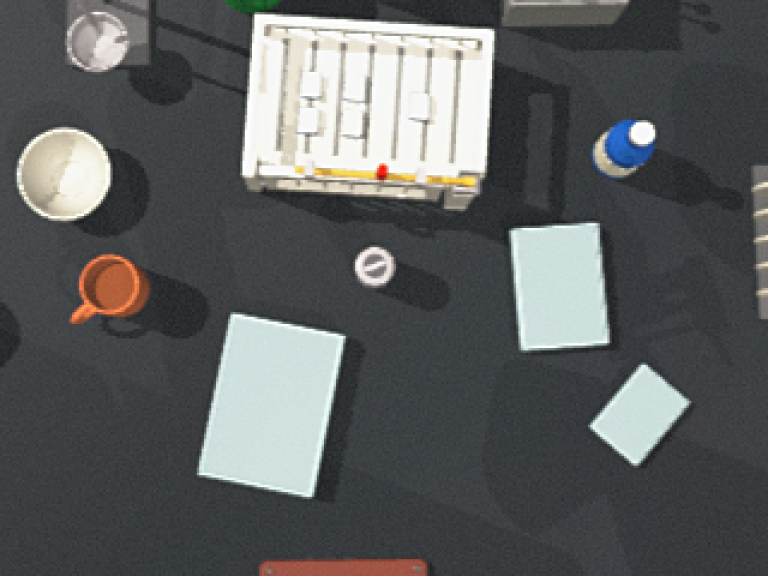

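The scene has three trays:
- a large one, top pixel (253,279)
- a medium one, (372,230)
- a small one, (406,282)

The filter is at (294,223) in the top view, and the silver cup by the stand is a look-alike. The red post is at (299,179), the mug at (189,231), the bowl at (170,184) and the bottle at (395,175). Next I'll measure the trays and check the filter in a close crop.

Run:
```python
from h import *
np.set_printoptions(precision=4,suppress=True)
p,D=eyes.camera("top");X=cloud("top",D)
for r in outline_of("top","tray"):
    m=r["region"];q=X[m];q=q[(q[:,2]<.04)]
    rc=cv2.minAreaRect(q[:,:2].astype(np.float32)*1000);print("tray",round(r["p"],2),rc,m.sum())
for t in("filter","bolt_knob","gate_edge"):
  for cam in("top","scene"):
    if cam=="scene": p2,D2=eyes.camera("scene"); XX=cloud("scene",D2)
    else: XX=X
    for r in outline_of(cam,t)[:2]:
        q=XX[r["region"]];print(t,cam,round(r["p"],2),len(q),np.median(q,0),np.percentile(q,[3,97],axis=0).ravel())
p2[:]=p2
c=p[150:260,230:400];d=p2[170:270,190:360]
cv2.imwrite("pics/v3.png",np.vstack([cv2.resize(c,(680,300)),cv2.resize(d,(680,300))]))
q=X[(abs(X[...,0]-.515)<.04)&(abs(X[...,1]+.048)<.04)&(X[...,2]>.085)]
print("filter top",len(q),q.mean(0),cv2.minEnclosingCircle(q[:,:2].astype(np.float32)))
hsv=cv2.cvtColor(p,cv2.COLOR_BGR2HSV)
red=((hsv[...,0]<6)|(hsv[...,0]>174))&(hsv[...,1]>150)&(X[...,2]>.19)&(X[...,2]<.23)
print("red",X[red])
```

```text
tray 0.9 ((330.8966979980469, 99.55045318603516), (165.28372192382812, 237.3397979736328), 77.6224365234375) 3360
tray 0.88 ((493.2207946777344, -312.0311584472656), (176.38621520996094, 129.47067260742188), 3.403700351715088) 1899
tray 0.71 ((310.76531982421875, -416.5157470703125), (87.86209106445312, 114.8537826538086), 49.0008659362793) 866
filter top 0.67 224 [ 0.5155 -0.0468  0.0935] [ 0.4933 -0.0696  0.027   0.539  -0.0242  0.1042]
filter top 0.31 605 [0.4971 0.3212 0.0237] [ 0.457   0.2729 -0.0029  0.5327  0.355   0.0999]
filter scene 0.52 265 [ 0.5358 -0.0476  0.093 ] [ 0.5026 -0.0675  0.0058  0.5467 -0.0284  0.0994]
bolt_knob top 0.69 476 [ 0.6682 -0.3821  0.1241] [ 0.6465 -0.4186  0.0029  0.7035 -0.3618  0.1929]
bolt_knob scene 0.8 387 [ 0.6362 -0.0578  0.1623] [ 0.4575 -0.1804  0.0037  0.6453  0.0445  0.2143]
bolt_knob scene 0.6 296 [ 0.537  -0.0479  0.0925] [ 0.5047 -0.0716  0.0063  0.5474 -0.0268  0.1   ]
gate_edge top 0.93 791 [ 0.6326 -0.0228  0.1336] [ 0.6182 -0.1336  0.0067  0.6475  0.0926  0.1945]
gate_edge scene 0.78 1464 [ 0.6381 -0.0511  0.1408] [ 0.6175 -0.1495  0.0781  0.6525  0.0902  0.2001]
gate_edge scene 0.73 11271 [ 0.7381 -0.0384  0.0833] [ 0.6255 -0.198   0.0171  0.8508  0.1187  0.1689]
filter top 191 [ 0.5178 -0.0479  0.0945] ((0.5179569721221924, -0.04799554869532585), 0.025508135557174683)
red [[ 0.6327 -0.0554  0.2244]
 [ 0.6349 -0.0588  0.2104]
 [ 0.6352 -0.0619  0.2085]
 [ 0.6315 -0.0556  0.2123]
 [ 0.6311 -0.0586  0.2152]
 [ 0.6312 -0.0617  0.214 ]
 [ 0.6291 -0.0526  0.2089]
 [ 0.6279 -0.0555  0.2161]
 [ 0.6292 -0.0588  0.2071]
 [ 0.6288 -0.0617  0.2096]
 [ 0.626  -0.0526  0.2084]
 [ 0.6246 -0.0554  0.2172]
 [ 0.6245 -0.0584  0.2175]
 [ 0.6257 -0.0617  0.2096]
 [ 0.6242 -0.0558  0.1998]
 [ 0.6242 -0.0589  0.1999]]
```

View pics/v3.png

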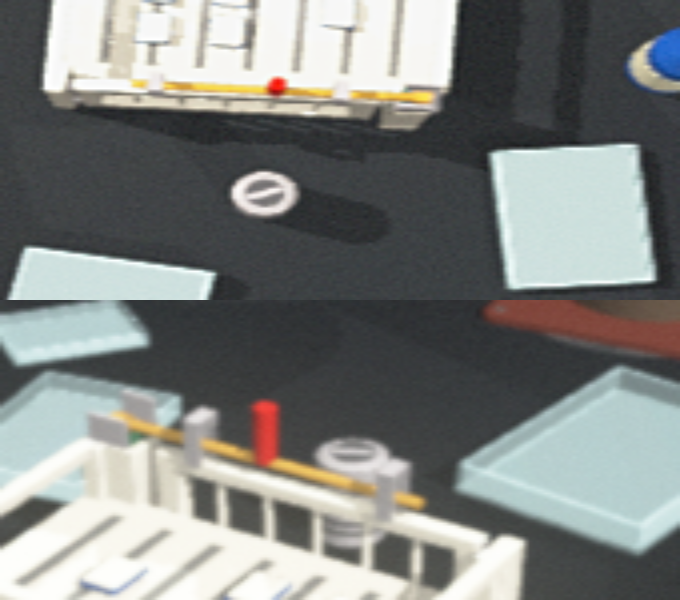

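Request:
drive_tool(steps=[[1,[0.4,0.6,0],0],[1,[0.4,0.6,0],0],[1,[0.4,0.6,0],0],[1,[0.4,0.6,0],0],[1,[0.4,0.6,0],0],[1,[0.4,0.6,0],0],[1,[0.4,0.6,0],0],[1,[0.4,0.6,0],-0.04],[1,[0.4,0.6,0],-0.08]], grip_force=20)

```text
clock: 2.65
ee_pos: [0.3661, -0.3263, 0.4052]
tcp_rot: [3.141, 0.007, 0.001]
force: [-0.1, -0.2, 0.5]
grip_width: 1.0
```

Request:
drive_tool(steps=[[1,[0.306,0.562,-0.08],0],[1,[0.306,0.562,-0.08],0],[1,[0.306,0.562,-0.08],0],[1,[0.306,0.562,-0.08],0],[1,[0.306,0.562,-0.08],0],[1,[0.306,0.562,-0.08],0],[1,[0.306,0.562,-0.08],0],[1,[0.306,0.562,-0.08],0],[1,[0.306,0.562,-0.08],0],[1,[0.306,0.562,-0.08],0]])

```text
clock: 3.65
ee_pos: [0.5171, -0.0492, 0.3648]
tcp_rot: [3.141, 0.004, -0.0]
force: [0.6, 0.4, -0.4]
grip_width: 0.997
```

Run:
```python
from h import *
np.set_printoptions(precision=4,suppress=True)
s=robot.get_state();print(s["clock"],s["ee_pos"],s["tcp_rot"],s["force"],s["joint_positions"])
p,D=eyes.camera("wrist");X=cloud("wrist",D);cv2.imwrite("pics/w1.png",p)
for r in mark_of("wrist","filter")+mark_of("wrist","bolt_knob"): print(round(r["p"],2),r["position"])
q=X[(abs(X[...,0]-.515)<.05)&(abs(X[...,1]+.048)<.05)&(X[...,2]>.085)&(X[...,2]<.11)]
print("filter top",len(q),q.mean(0),cv2.minEnclosingCircle(q[:,:2].astype(np.float32)))
```

```text
3.65 [ 0.5171 -0.0492  0.3648] [ 3.141   0.004  -0.0002] [ 0.5575  0.426  -0.385 ] [ 0.4988  0.1317 -0.5268  1.8109  0.071   1.2177 -1.6171]
0.84 [0.5158, -0.052, 0.0019]
0.24 [0.6438, 0.1031, -0.0014]
filter top 3518 [ 0.5191 -0.0489  0.0939] ((0.5170169472694397, -0.04869130998849869), 0.026112603023648262)
```

Request:
drive_tool(steps=[[1,[0,0,-0.1],0],[1,[0,0,-0.16],0],[1,[0,0,-0.22],0],[1,[0,0,-0.26],0],[1,[0,0,-0.262],0],[1,[0,0,-0.262],0],[0.3,[0,0,-0.262],0],[0.3,[0,0,-0.262],0],[0.3,[0,0,-0.262],0],[0.3,[0,0,-0.262],0],[0.3,[0,0,-0.262],0],[0.3,[0,0,-0.262],0],[0.3,[0,0,-0.262],0]], grip_force=20)

```text
clock: 5.1
ee_pos: [0.5175, -0.048, 0.2339]
tcp_rot: [3.141, 0.007, 0.0]
force: [-0.5, -0.8, 2.2]
grip_width: 0.589
```

Request:
drive_tool(steps=[[0.3,[0,0,0.05],0],[0.3,[0,0,0.12],0],[0.3,[0,0,0.18],0],[0.3,[-0.01,-0.08,0.18],0],[0.3,[-0.02,-0.16,0.18],0],[0.3,[-0.03,-0.24,0.18],0],[0.3,[-0.04,-0.32,0.18],0],[0.3,[-0.052,-0.4,0.18],0],[0.3,[-0.052,-0.48,0.18],0],[0.3,[-0.052,-0.522,0.18],0],[0.3,[-0.052,-0.522,0.18],0],[0.3,[-0.052,-0.522,0.18],0]])

```text
clock: 6.3
ee_pos: [0.4912, -0.3087, 0.3229]
tcp_rot: [-3.14, -0.006, 0.002]
force: [0.3, -0.1, -3.7]
grip_width: 0.594
```

Run:
```python
from h import *
np.set_printoptions(precision=4,suppress=True)
s=robot.get_state();print(s["clock"],s["ee_pos"],s["force"],s["grip_width"])
p,D=eyes.camera("wrist");X=cloud("wrist",D);cv2.imwrite("pics/w2.png",p)
p2,D=eyes.camera("top");X2=cloud("top",D)
for r in outline_of("wrist","tray"): q=X[r["region"]];print(round(r["p"],2),np.percentile(q,[1,50,99],axis=0))
for r in mark_of("wrist","tray")+mark_of("wrist","filter"): print(round(r["p"],2),r["position"])
p3,_=eyes.camera("scene")
cv2.imwrite("pics/v4.png",np.hstack([p[:, :],cv2.resize(p3[150:290,90:280],(560,420))])[:,::1]); im=cv2.imread("pics/v4.png"); cv2.imwrite("pics/v4.png",cv2.resize(im,(800,300)))
```

```text
6.3 [ 0.4912 -0.3087  0.3229] [ 0.2624 -0.0591 -3.7392] 0.5940513921662663
0.77 [[ 0.3182 -0.3907 -0.0001]
 [ 0.3304 -0.3793  0.0074]
 [ 0.3391 -0.3679  0.0176]]
0.66 [[ 0.4487 -0.3671  0.0018]
 [ 0.5275 -0.3074  0.0038]
 [ 0.5759 -0.2471  0.0273]]
0.68 [0.4911, -0.3104, 0.0014]
0.68 [0.4913, -0.311, 0.091]
```

View pics/v4.png

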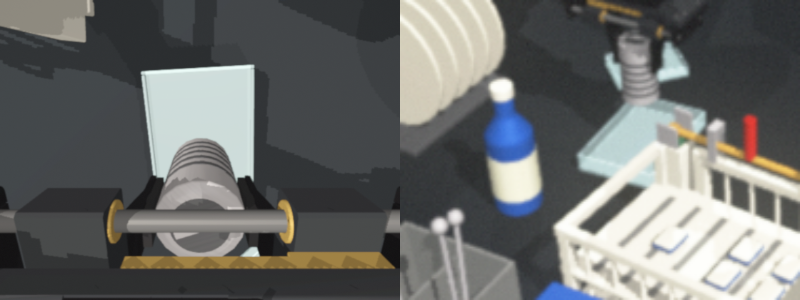

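Request:
drive_tool(steps=[[0.3,[0,0,-0.07],0],[0.3,[0,0,-0.12],0],[0.3,[0,0,-0.15],0],[0.3,[0,0,-0.162],0],[0.3,[0,0,-0.168],0],[0.3,[0,0,-0.172],0],[0.3,[0,0,-0.172],0],[0.3,[0,0,-0.172],0]])

```text
clock: 7.4
ee_pos: [0.4917, -0.309, 0.2386]
tcp_rot: [3.141, 0.007, 0.002]
force: [0.7, -0.4, -2.4]
grip_width: 0.593
```

Request:
drive_tool(steps=[[0.3,[0,0,-0.002],0],[0.65,[0,0,-0.002],0],[0.7,[0,0,-0.002],0],[0.8,[0,0,-0.002],0],[0.9,[0,0,0],0],[0.9,[0,0,0.02],0],[0.9,[0,0,0.1],0],[0.9,[0,0,0.2],0],[0.9,[0,0,0.3],0],[0.9,[0,0,0.3],0]])

```text
clock: 8.4
ee_pos: [0.4929, -0.3091, 0.3964]
tcp_rot: [3.135, 0.007, 0.016]
force: [1.1, -0.1, -0.1]
grip_width: 0.901
```

Run:
```python
from h import *
np.set_printoptions(precision=4,suppress=True)
s=robot.get_state();print(s["clock"],s["ee_pos"],s["force"],s["joint_positions"])
p,D=eyes.camera("wrist");X=cloud("wrist",D)
for r in mark_of("wrist","tray")+mark_of("wrist","filter"): print(round(r["p"],2),r["position"])
q=X[(abs(X[...,0]-.491)<.05)&(abs(X[...,1]+.309)<.05)&(X[...,2]>.085)&(X[...,2]<.12)]
print("filter top",len(q),q.mean(0),q.std(0),cv2.minEnclosingCircle(q[:,:2].astype(np.float32)))
p,D=eyes.camera("top");X=cloud("top",D);hsv=cv2.cvtColor(p,cv2.COLOR_BGR2HSV)
red=((hsv[...,0]<6)|(hsv[...,0]>174))&(hsv[...,1]>150)&(X[...,2]>.19)&(X[...,2]<.23)
print(X[red].mean(0))
for n in("tray","bolt_knob","gate_hinge","gate_edge","keeper"):
    for r in mark_of("top",n)[:3]: print(n,round(r["p"],2),r["position"])
```

```text
8.4 [ 0.4929 -0.3091  0.3964] [ 1.1178 -0.1404 -0.0713] [ 0.7851  0.2181 -0.3507  1.6381  0.0789  1.2871 -1.1452]
0.55 [0.3114, -0.4182, 0.0024]
0.66 [0.4934, -0.3112, 0.0027]
filter top 2903 [ 0.4915 -0.3086  0.0941] [0.0129 0.0127 0.0016] ((0.48964422941207886, -0.3085627257823944), 0.02601824700832367)
[ 0.597  -0.0541  0.2132]
tray 0.78 [0.3129, -0.4153, -0.0008]
tray 0.76 [0.3291, 0.0983, 0.0004]
tray 0.58 [0.4917, -0.3105, -0.0009]
bolt_knob 0.65 [0.6367, -0.0608, 0.2175]
gate_hinge 0.76 [0.6498, 0.1049, 0.1374]
gate_edge 0.56 [0.6269, -0.1413, 0.1394]
gate_edge 0.35 [0.6486, 0.1065, 0.1354]
keeper 0.63 [0.619, -0.1711, 0.139]
```

Request:
drive_tool(steps=[[0.7,[0,0,0.07],0.04],[0.7,[0.03,0.08,0.08],0.08],[0.7,[0.08,0.16,0.08],0.13],[0.7,[0.14,0.24,0.08],0.18],[0.7,[0.2,0.32,0.08],0.22],[0.7,[0.24,0.4,0.08],0.27],[0.7,[0.26,0.46,0.08],0.32],[0.7,[0.28,0.498,0.08],0.37],[0.7,[0.28,0.498,0.08],0.42],[0.7,[0.28,0.498,0.08],0.47],[0.7,[0.28,0.498,0.08],0.47],[0.7,[0.28,0.498,0.08],0.47],[0.7,[0.28,0.498,0.08],0.47],[0.7,[0.28,0.498,0.08],0.47]])

```text
clock: 10.25
ee_pos: [0.6314, -0.0599, 0.4276]
tcp_rot: [-2.32, -2.118, 0.0]
force: [0.3, 0.2, 0.3]
grip_width: 0.698
```

Run:
```python
from h import *
from scipy.spatial.transform import Rotation as R
np.set_printoptions(precision=4,suppress=True)
s=robot.get_state();print(s["clock"],s["ee_pos"],s["force"],s["joint_positions"])
M=R.from_rotvec(s["tcp_rot"]).as_matrix();print("jaw",np.degrees(np.arctan2(M[1,1],M[0,1])),M[:,2])
p,D=eyes.camera("wrist");X=cloud("wrist",D);hsv=cv2.cvtColor(p,cv2.COLOR_BGR2HSV)
red=((hsv[...,0]<6)|(hsv[...,0]>174))&(hsv[...,1]>150)&(X[...,2]>.15)&(X[...,2]<.24)
q=X[red];print(len(q)); t=q[q[:,2]>np.percentile(q[:,2],95)-.008] if len(q) else q
print(t.mean(0) if len(t) else 0, t[:,:2].min(0),t[:,:2].max(0),t[:,2].max())
for n in("bolt_knob","gate_hinge","gate_edge","keeper"):
    for r in mark_of("wrist",n)[:2]: print(n,round(r["p"],2),r["position"])
p2,_=eyes.camera("scene")
cv2.imwrite("pics/v5.png",np.hstack([cv2.resize(p,(400,300)),cv2.resize(p2[130:340,80:360],(400,300))]))
```

```text
10.25 [ 0.6314 -0.0599  0.4276] [0.2794 0.2257 0.2599] [ 0.5441  0.3686 -0.6834  1.4427  0.2324  1.4125 -0.2339]
jaw -5.21597495515349 [-0.0003  0.0001 -1.    ]
980
[ 0.6304 -0.0562  0.2137] [ 0.6229 -0.0645] [ 0.6376 -0.0496] 0.21612527857323985
bolt_knob 0.58 [0.6294, -0.0579, 0.2162]
keeper 0.93 [0.6216, -0.1704, 0.1407]
```

View pics/v5.png

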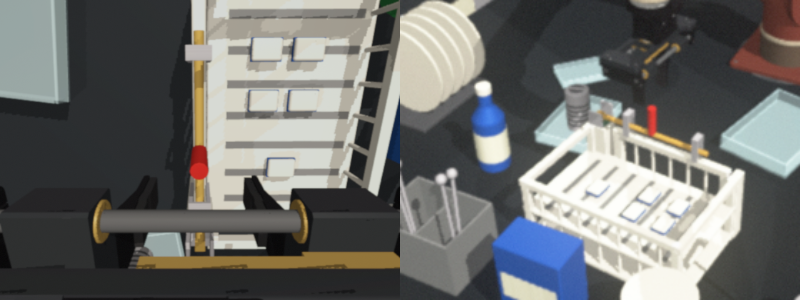

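Request:
drive_tool(steps=[[0.7,[-0.002,0.005,-0.06],0],[0.7,[-0.002,0.005,-0.11],0],[0.7,[-0.002,0.005,-0.14],0],[0.7,[-0.002,0.005,-0.147],0],[0.7,[-0.002,0.005,-0.147],0],[0.4,[-0.002,0.005,-0.147],0],[0.3,[-0.002,0.005,-0.147],0],[0,[-0.002,0.005,-0.147],0],[0,[-0.002,0.005,-0.147],0],[0,[-0.002,0.005,-0.147],0],[0,[-0.002,0.005,-0.147],0],[0,[-0.002,0.005,-0.147],0],[0,[-0.002,0.005,-0.147],0]], grip_force=30)

```text
clock: 11.85
ee_pos: [0.6305, -0.0573, 0.3543]
tcp_rot: [2.319, 2.119, 0.0]
force: [0.9, 0.5, 0.3]
grip_width: 0.173
```

Request:
drive_tool(steps=[[0,[0,0,0.006],0],[0,[0,0,0.012],0],[0,[0,0,0.018],0],[0,[0,0,0.024],0],[0,[0,0,0.027],0],[0,[0,0,0.027],0],[0,[0,0,0.027],0],[0,[0,0,0.027],0]], grip_force=40)

```text
clock: 12.65
ee_pos: [0.6305, -0.0573, 0.3677]
tcp_rot: [2.319, 2.119, 0.0]
force: [0.6, 0.2, -3.8]
grip_width: 0.171
```

Run:
```python
from h import *
np.set_printoptions(precision=4,suppress=True)
s=robot.get_state();print(s["clock"],s["ee_pos"],s["force"])
p,D=eyes.camera("scene");X=cloud("scene",D)
p0=cv2.imread("pics/scene0.png")
c=lambda a:cv2.resize(a[185:255,205:300],(400,300),interpolation=3)
cv2.imwrite("pics/v6.png",np.hstack([c(p0),c(p)]))
```

```text
12.65 [ 0.6305 -0.0573  0.3677] [ 0.6129  0.1514 -3.7848]
```

View pics/v6.png

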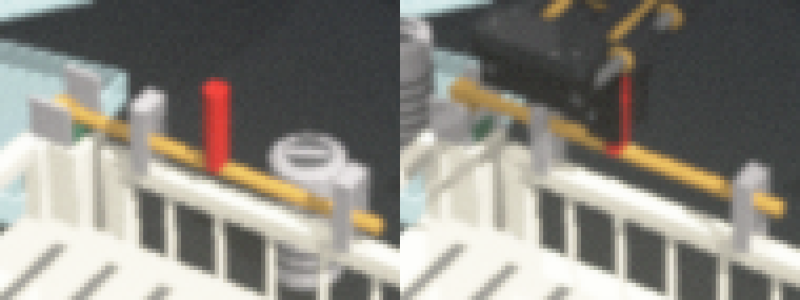

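Request:
drive_tool(steps=[[0,[0.001,0.01,0],0],[0,[0.002,0.02,0],0],[0,[0.003,0.03,0],0],[0,[0.004,0.04,0],0],[0,[0.005,0.05,0],0],[0,[0.0055,0.06,0],0],[0,[0.0065,0.07,0],0],[0,[0.007,0.08,0],0],[0,[0.008,0.09,0],0],[0,[0.008,0.09,0],0],[0,[0.008,0.09,0],0]])

```text
clock: 13.8
ee_pos: [0.6345, -0.0115, 0.3679]
tcp_rot: [-2.317, -2.12, -0.001]
force: [1.0, 0.8, -3.8]
grip_width: 0.175
```

Run:
```python
from h import *
np.set_printoptions(precision=4,suppress=True)
s=robot.get_state();print(s["clock"],s["ee_pos"],s["force"],s["joint_positions"])
# pull plan: TCP relative to hinge, rotate by -a
h=np.array([.648,.1045]);c=s["ee_pos"][:2];r=c-h;print("r",r,np.hypot(*r))
for a in np.arange(.05,.50,.05):
    C,S=np.cos(-a),np.sin(-a);n=h+np.array([[C,-S],[S,C]])@r
    print(round(a,2),(n-c)/.5,-a/np.pi)
```

```text
13.8 [ 0.6345 -0.0115  0.3679] [ 1.0049  0.8418 -3.8144] [ 0.4772  0.4064 -0.6911  1.5246  0.2631  1.3053 -0.3318]
r [-0.0135 -0.116 ] 0.11676164078422363
0.05 [-0.0116  0.0016] -0.015915494309189534
0.1 [-0.023   0.0039] -0.03183098861837907
0.15 [-0.0344  0.0066] -0.04774648292756861
0.2 [-0.0455  0.01  ] -0.06366197723675814
0.25 [-0.0565  0.0139] -0.07957747154594767
0.3 [-0.0673  0.0183] -0.0954929658551372
0.35 [-0.0779  0.0233] -0.11140846016432675
0.4 [-0.0882  0.0288] -0.12732395447351627
0.45 [-0.0982  0.0348] -0.1432394487827058
```

Request:
drive_tool(steps=[[0,[-0.006,0.001,0],-0.008],[0,[-0.012,0.002,0],-0.016],[0,[-0.017,0.003,0],-0.024],[0,[-0.023,0.004,0],-0.032],[0,[-0.034,0.007,0],-0.048],[0,[-0.046,0.01,0],-0.064],[0,[-0.057,0.014,0],-0.08],[0,[-0.067,0.018,0],-0.096],[0,[-0.078,0.023,0],-0.111],[0,[-0.084,0.026,0],-0.12],[0,[-0.088,0.029,0],-0.127],[0,[-0.088,0.029,0],-0.127],[0,[-0.088,0.029,0],-0.127],[0,[-0.088,0.029,0],-0.127]])

```text
clock: 15.2
ee_pos: [0.5906, 0.0019, 0.3677]
tcp_rot: [2.693, 1.618, -0.0]
force: [0.9, -2.9, -3.3]
grip_width: 0.176
```

Run:
```python
from h import *
np.set_printoptions(precision=4,suppress=True)
s=robot.get_state();print(s["clock"],s["ee_pos"],s["force"],s["moment"],s["grip_width"])
h=np.array([.648,.1045]);r=s["ee_pos"][:2]-h;print("radius",np.hypot(*r),"angle",np.arctan2(-r[0],-r[1])-np.arctan2(.0135,.116))
for c in("top","scene"):
    p,D=eyes.camera(c);cv2.imwrite(f"pics/{c}9.png",p)
    for n in("gate_edge","gate_hinge","bolt_knob","filter","tray","mug","bottle","bowl","keeper"):
        for q in mark_of(c,n)[:3]: print(c,n,round(q["p"],2),np.array(q["position"]))
a=cv2.imread("pics/top9.png");b=cv2.imread("pics/scene9.png")
cv2.imwrite("pics/v7.png",np.hstack([cv2.resize(a[140:270,210:410],(400,260)),cv2.resize(b[160:300,120:335],(400,260))]))
```

```text
15.2 [0.5906 0.0019 0.3677] [ 0.8791 -2.9187 -3.2969] [-0.4908 -0.3024  0.0371] 0.17601929499601293
radius 0.1175968983447386 angle 0.39428768684851123
top gate_edge 0.67 [ 0.5312 -0.1162  0.1378]
top gate_hinge 0.73 [0.6464 0.1067 0.1371]
top filter 0.82 [ 0.4906 -0.3057  0.0021]
top filter 0.47 [0.6561 0.3786 0.0068]
top tray 0.86 [0.3291 0.0953 0.0005]
top tray 0.7 [ 0.4908 -0.3095  0.0001]
top tray 0.7 [ 0.3111 -0.413   0.0001]
top mug 0.62 [0.4937 0.3134 0.0015]
top bottle 0.94 [ 0.6795 -0.3941 -0.0006]
top bowl 0.77 [0.6569 0.3808 0.0066]
top keeper 0.47 [ 0.621  -0.1728  0.1409]
scene gate_edge 0.9 [ 0.5285 -0.1112  0.1381]
scene gate_edge 0.54 [ 0.4889 -0.3094 -0.0038]
scene gate_hinge 0.61 [0.6444 0.102  0.1459]
scene filter 0.86 [ 0.4872 -0.3126  0.0048]
scene tray 0.85 [ 0.4896 -0.3053 -0.0017]
scene tray 0.83 [ 0.3342  0.1006 -0.0025]
scene tray 0.71 [ 0.588  -0.0019  0.2246]
scene mug 0.55 [0.4993 0.3126 0.0006]
scene bottle 0.84 [ 0.6772 -0.3969 -0.0003]
scene bottle 0.37 [ 0.49   -0.3095 -0.0047]
scene bowl 0.84 [0.663  0.3847 0.0038]
scene bowl 0.41 [ 0.6772 -0.3979  0.0046]
scene bowl 0.4 [0.5864 0.0002 0.2249]
scene keeper 0.5 [ 0.6237 -0.178   0.138 ]
```

View pics/v7.png

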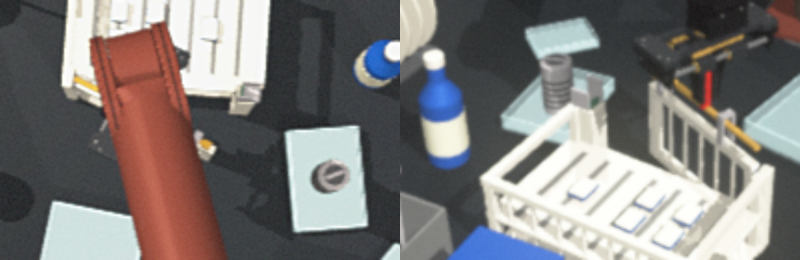

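Request:
drive_tool(steps=[[0,[0,0,0],0],[0,[0,0,0],0],[0,[0,0,0],0],[0,[0,0,0],0],[0,[0,0,0],0],[0,[0,0,0],0],[0,[0,0,0],0],[0,[0,0,0],0]])

```text
clock: 17.0
ee_pos: [0.5904, 0.0022, 0.3677]
tcp_rot: [-2.693, -1.618, 0.0]
force: [1.7, -2.8, -3.8]
grip_width: 0.172
```

Run:
```python
from h import *
eyes.camera("scene")
for n in("gate_edge","filter"):
    for q in mark_of("scene",n)[:1]: print(n,q)
print(robot.get_state()["force"],robot.sign_off())
```

```text
gate_edge {'position': [0.5301, -0.1117, 0.142], 'p': 0.88}
filter {'position': [0.4865, -0.3103, 0.0062], 'p': 0.81}
the job is handed in; nothing more can be done
[ 1.35458266 -2.98850327 -3.84370128] None
```

The job is done and handed in at about 17 s. I stood the filter in the medium tray, which I measured at roughly 176 x 129 mm and took as the 170 x 120 mm one, and let go of it. I then gripped the red post, lifted the bolt about 13 mm, drew it back about 46 mm and swung the gate open.

**Last checks:**
- **Gate:** the free edge was about 10 cm open, at about 0.39–0.40 rad, with the post still gripped and the bolt drawn back.
- **Filter:** it stood upright near the middle of its tray. A depth reading taken just after release put its top at 94 mm where 99 mm was expected. I took that as calibration error because later pictures showed it standing upright in the tray.
- **Other things:** the mug, bottle, bowl and tray were where they started, within the camera error of about 4 mm.
- **Forces:** readings at the end of each move were under 6 N, and nothing suggested the bolt pressed on the keeper. A sideways force of about 3 N remained at the end; the likely cause is bolt friction, but I did not check it.

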